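Set out the wrench sockets in size order

ROBOT

A 6-joint arm with a two-finger parallel gripper is mounted at the origin on the work surface. World frame = base frame: x ahead of the robot, y to its left, z up, the work surface at z = 0. Lengths are in m, angles in rad, forces in N, time in s.
With the tool pointing down it reaches from about 0.35 to 0.775 m from the base axis. Payload 5.5 kg.
Tool frame: the origin (TCP) lies midway between the tips of the shut fingers; the grasp point (between the pads) lies 19 mm behind it (pinch_z is the distance from the TCP to the grasp point, in m); z points along the fingers, x is the direction in which the jaws open and shut, and the axes are right-handed (so a half turn about z gives the same grasp; the last joint's range is limited). The gripper opens to 85 mm and grips with 20 to 120 N. Pads are 22 mm wide; open, the fingers measure 114 mm over their backs; the gripper's body (76 mm by 85 mm) begins 54 mm behind the grasp point. The pads swing forward as they close: fully open they stand 13 mm farther back than shut.
Start: joints at [-0.14, 0.313, 0.046, 1.304, 0, 1.431], TCP at [0.575, -0, 0.193] pointing down, gripper open.
Joint ranges: [-2.76, 2.76], [-0.86, 1.69], [-1.03, 1.26], [-2.2, 2.34], [-1.47, 1.5], [-3.14, 3.14]. Speed limits (rad/s): [2.57, 2.57, 3.14, 3.14, 3.14, 3.14].

INTERFACE

Orientations are given as a unit quaternion [w, x, y, z].
In Python, from workcell import get_state, read_camera, camera_info, hand_in, trace, pinch_z gives the robot as it stands. The module is installed in compiled form; this text tells all that it offers.
- The arm moves only by the tool arm_command, never from a script. Its argument "steps" is text: rows parted by semicolons, each of 4 numbers parted by spaces: the shift along the world's x, y, z in mm, then the turn about the world's z in rad. In form: tx ty tz spin; .... A call has 1 to 20 rows; each row is the pose to reach, as a shift and turn from the pose measured when the call began; what a row does not reach only later rows make up. A row lasts 1/8 s, in which the tool goes at most 62.5 mm and 10.7 degrees, less where a joint would pass 70% of its speed; a pose out of reach is approached as far as the arm can. A call with a gripper value outside its range is refused whole. "fingers" is the gripper command: -1 is shut, 1 is fully open, values between are in proportion, set as the call begins (left out, the last holds). The fingers move at their own pace and stop on an object; "newtons" is the grip in N (left out, the last holds). Time passes only in rows, so rows that repeat a pose let the fingers close. It gives the time, the measured TCP pose, the force and the opening at its end, in the units of the state.
- get_state(): the state, without advancing time (a new reading comes with each control period).
- read_camera(name): name is "scene" or "side" or "wrist"; returns the picture (384x512x3 uint8, red, green, blue); there is no depth.
- camera_info(name): a dict with "mtx" (3x3 intrinsics, pixels), "R" (3x3) and "t" (3): a world point X has camera coordinates R X + t. Camera axes: x right, y down, z forward; pixel columns grow to the right and rows downward; lengths in m; the calibration is good to about 2 mm. A picture is of the moment at which its call begins: read the wrist's pose just before it. camera_info takes no time and is no camera call; for the wrist camera it gives the pose at the moment of the call.
- hand_in(): hands the job in, once; it reports no verdict.
Trained networks look in the newest picture that a camera, given by its name, has taken for a name from the list of things; names that differ only in an ending like _2 or _b are one class to them, and where a whole thing is asked for, a point or a joint stands for the part that bears it (a point fixed in the world has none). Each returns a list of dicts, best first, with "score" (0 to 1); they miss things now and then, are a little off and sometimes report something else, mostly with a low value. They report only what shows in the picture. A call takes as long as a camera call. They do not tell look-alikes from the thing itself.
- trace(camera, name): "mask" (384x512 bool, what is visible of it) and "box" ([left, top, width, height] in pixels, round what is visible of it).
The state is a dict: "clock": time; "joint_pos": joint angles; "qvel": joint speeds; "tau": joint torques, N m; "tcp_pos": TCP position; "orientation": TCP orientation; "wrist_force": force on the tool from outside, world axes, zero at the start; "ft_torque": the same for the moment, N m; "finger_gap": finger opening in m.
Only numpy, scipy, OpenCV 4.12 (cv2) and the standard library are available. Lean on these libraries where they do the work, as an engineer would, in place of code of your own. Each camera call takes 0.05 s, during which the arm holds its last target.

TASK

Set the four steel sockets out in size order on the aluminium strip, standing upright, each centred on its own round mark: the smallest on the mark next to the square drive stub, then larger and larger along the row, so that the largest stands at the far end by the low screw head. Do not knock over the oil bottle.

Things in the scene. Friction and masses are not known exactly. Their poses are not given: they have to be found in the camera images.
- socket_22_mid (a point): Smallest of four plain steel wrench sockets: an upright round cylinder 22 mm in diameter and 48 mm tall with a hexagonal recess in its top, standing loose on the bench; under 0.5 kg. This point is its centre, half-way up, on its axis; z is the cylinder's axis, pointing up to the recess.
- socket_30_mid (a point): Second smallest of four plain steel wrench sockets: an upright round cylinder 30 mm in diameter and 56 mm tall with a hexagonal recess in its top, standing loose on the bench; under 0.5 kg. This point is its centre, half-way up, on its axis; z is the cylinder's axis, pointing up to the recess.
- socket_38_mid (a point): Second largest of four plain steel wrench sockets: an upright round cylinder 38 mm in diameter and 64 mm tall with a hexagonal recess in its top, standing loose on the bench; under 0.5 kg. This point is its centre, half-way up, on its axis; z is the cylinder's axis, pointing up to the recess.
- socket_46_mid (a point): Largest of four plain steel wrench sockets: an upright round cylinder 46 mm in diameter and 72 mm tall with a hexagonal recess in its top, standing loose on the bench; under 0.5 kg. This point is its centre, half-way up, on its axis; z is the cylinder's axis, pointing up to the recess.
- mark_a: The first mark of the row, at one end. One of four identical flat grey discs with a black rim, 56 mm in diameter, 85 mm apart centre to centre in a straight row a-b-c-d on a fixed aluminium strip 85 x 430 x 8 mm lying on the bench. The origin is the disc's centre at the strip's top face (8 mm above the bench), on which the sockets stand; y runs along the row from a to d, z up.
- mark_b: The second mark, between a and c. One of four identical flat grey discs with a black rim, 56 mm in diameter, 85 mm apart centre to centre in a straight row a-b-c-d on a fixed aluminium strip 85 x 430 x 8 mm lying on the bench. The origin is the disc's centre at the strip's top face (8 mm above the bench), on which the sockets stand; y runs along the row from a to d, z up.
- mark_c: The third mark, between b and d. One of four identical flat grey discs with a black rim, 56 mm in diameter, 85 mm apart centre to centre in a straight row a-b-c-d on a fixed aluminium strip 85 x 430 x 8 mm lying on the bench. The origin is the disc's centre at the strip's top face (8 mm above the bench), on which the sockets stand; y runs along the row from a to d, z up.
- mark_d: The fourth mark, at the other end from a. One of four identical flat grey discs with a black rim, 56 mm in diameter, 85 mm apart centre to centre in a straight row a-b-c-d on a fixed aluminium strip 85 x 430 x 8 mm lying on the bench. The origin is the disc's centre at the strip's top face (8 mm above the bench), on which the sockets stand; y runs along the row from a to d, z up.
- stub: Fixed square drive stub: a dark steel post 18 x 18 mm, 39 mm tall, on a 34 mm square foot, standing on the strip in line with the marks, 62.5 mm beyond the centre of either mark a or mark d; at the strip's other end is only a low round screw head (24 mm across, 8 mm high). Origin: centre of its foot on the strip's top face; z up.
- oil: Loose white plastic oil bottle with a black cap, 48 mm in diameter, 130 mm tall, standing at the left of the sockets; not part of the job. Origin: centre of its underside; z up.
Mind the look-alikes: they are no part of the job. What is shaped like the part that bears socket_30_mid but pink or yellow is not meant.

How it is judged:
At the end, for the whole second after the job is handed in: Counting from the mark next to the square stub, the sockets stand in growing order of size, each with its axis within 12 mm of its mark's centre, upright within 0.15 rad, down on the strip (not more than 5 mm above it), released and at rest (((horizontal distance between stub and mark_a below 0.15 m and horizontal distance between socket_22_mid and mark_a below 0.012 m and horizontal distance between socket_30_mid and mark_b below 0.012 m and horizontal distance between socket_38_mid and mark_c below 0.012 m and horizontal distance between socket_46_mid and mark_d below 0.012 m) or (horizontal distance between stub and mark_d below 0.15 m and horizontal distance between socket_22_mid and mark_d below 0.012 m and horizontal distance between socket_30_mid and mark_c below 0.012 m and horizontal distance between socket_38_mid and mark_b below 0.012 m and horizontal distance between socket_46_mid and mark_a below 0.012 m)) and angle between each of socket_22_mid, socket_30_mid, socket_38_mid, socket_46_mid's own z axis and vertical below 0.15 rad and height (world z) of socket_22_mid below 0.037 m and linear speed of each of socket_22, socket_30, socket_38, socket_46 below 0.02 m/s and height (world z) of socket_30_mid below 0.041 m and height (world z) of socket_38_mid below 0.045 m and height (world z) of socket_46_mid below 0.049 m); the robot touches nothing.
It fails at once if the oil bottle is knocked over (angle between oil's own z axis and vertical above 0.5 rad).
It also fails if it takes over 101 s, if anything falls off the work surface, if the arm or the gripper's body presses on something with over 40 N, if the wrist force passes 120 N, or if a joint passes its speed limit or range.

## Working session

There is one attempt and no reset: what is moved stays moved. The work goes in short steps, Python scripts to look and compute and a tool call to move; the robot and the scene stay as the last step left them, time stands still between calls to the robot, and variables do not carry over. Pictures are saved under pics/ and viewed, and the job is handed in when it is done.

Besides the shell and the picture viewer there is one more tool, called after "Emit:" as name(argument=value, ...), one argument or row to a line, values as JSON. arm_command: Moves the arm, as the interface text tells. Its arguments: {"type":"object","properties":{"steps":{"type":"string"},"fingers":{"type":"number"},"newtons":{"type":"number"}},"required":["steps"]}

```bash
mkdir -p pics; python3 - <<'E'
from workcell import *
import cv2
s=get_state();print(s)
for n in("scene","side","wrist"):
    im=read_camera(n);cv2.imwrite(f"pics/{n}0.png",im[:,:,::-1]);ci=camera_info(n);print(n,ci)
print(pinch_z)
E
```

```text
{'clock': 0.0, 'joint_pos': array([-1.39600062e-01,  3.13996948e-01,  4.49678409e-02,  1.30354765e+00,
        4.02807085e-05,  1.43120037e+00]), 'qvel': array([ 0.00034632,  0.00098231, -0.00075532, -0.00013896, -0.00075345,
        0.00131426]), 'tau': array([-2.90074182e-03, -4.80629075e+01,  2.98531097e+01,  1.95313990e-02,
       -3.83516899e-04, -4.27451073e-05]), 'tcp_pos': array([5.74441423e-01, 8.25766578e-05, 1.92506303e-01]), 'orientation': array([-1.43813565e-04,  9.99999604e-01, -2.07060180e-06, -8.78753542e-04]), 'wrist_force': array([-0.22871008, -0.77960724, -0.38681692]), 'ft_torque': array([-0.01457337, -0.01443168,  0.03141004]), 'finger_gap': 0.08531904123647926}
scene {'mtx': array([[408.30049674,   0.        , 256.32505217],
       [  0.        , 408.30049674, 185.3228022 ],
       [  0.        ,   0.        ,   1.        ]]), 'R': array([[ 0.08075562,  0.99673237, -0.00176594],
       [ 0.70421672, -0.05830955, -0.7075866 ],
       [-0.70537744,  0.05589799, -0.70662443]]), 't': array([-0.09218319, -0.33957937,  1.28997373])}
side {'mtx': array([[430.13133117,   0.        , 257.00713865],
       [  0.        , 430.13133117, 186.24852105],
       [  0.        ,   0.        ,   1.        ]]), 'R': array([[-9.97383781e-01, -7.22830345e-02, -8.70050375e-04],
       [-3.99195324e-02,  5.60776534e-01, -8.27004298e-01],
       [ 6.02662841e-02, -8.24805942e-01, -5.62194925e-01]]), 't': array([0.52578278, 0.04761136, 1.02096109])}
wrist {'mtx': array([[268.88656363,   0.        , 253.46467815],
       [  0.        , 268.88656363, 190.88269188],
       [  0.        ,   0.        ,   1.        ]]), 'R': array([[ 9.99998902e-01,  1.06785578e-04, -1.47802582e-03],
       [ 4.95726095e-04, -9.64042913e-01,  2.65746149e-01],
       [-1.39650247e-03, -2.65746590e-01, -9.64041908e-01]]), 't': array([-0.57415757, -0.03436196,  0.3776852 ])}
0.0187
```

View pics/scene0.png

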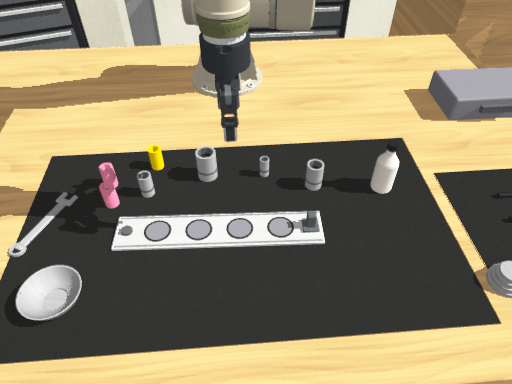

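View pics/side0.png

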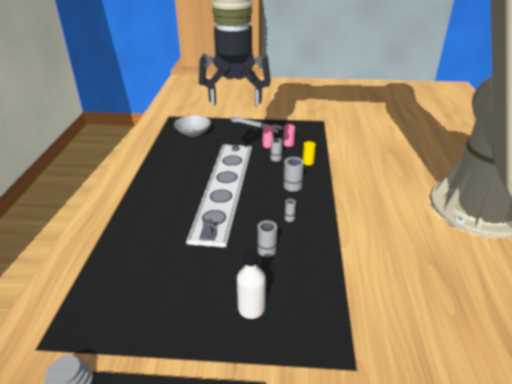

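View pics/wrist0.png

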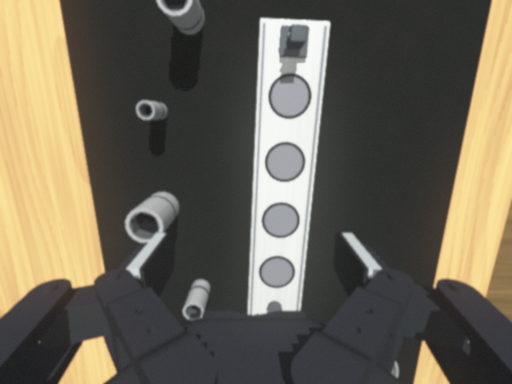

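The scene picture shows the strip with the stub at its right (+y) end (312,222) and the screw head at (125,230). Grey sockets stand at (146,183), (207,164), (265,166) and (315,174), the oil bottle is at (385,170), and there are pink and yellow look-alikes at (108,185) and (156,157). Next I'll trace and measure.

```bash
cat > h.py <<'E'
import numpy as np,cv2
from workcell import *
from scipy.optimize import least_squares
def proj(ci,P):
    c=ci["R"]@np.asarray(P,float).T+ci["t"][:,None]; p=ci["mtx"]@c; return (p[:2]/p[2]).T
def back(ci,uv,z):
    d=ci["R"].T@np.linalg.inv(ci["mtx"])@np.array([uv[0],uv[1],1.]); o=-ci["R"].T@ci["t"]
    return o+d*(z-o[2])/d[2]
def cyl(x,y,r,h,z0=0):
    a=np.linspace(0,2*np.pi,72); c=np.c_[x+r*np.cos(a),y+r*np.sin(a)]
    return np.r_[np.c_[c,0*a+z0],np.c_[c,0*a+z0+h]]
def box(p): return np.r_[p.min(0),p.max(0)]
E
python3 - <<'E'
from h import *
for cam in("scene","side"):
    read_camera(cam); ci=camera_info(cam)
    for n in("socket_22_mid","socket_30_mid","socket_38_mid","socket_46_mid","mark_a","stub","oil"):
        for d in trace(cam,n):
            if d["score"]<.2: continue
            l,t,w,h=d["box"];ctr=(l+w/2,t+h/2)
            print(cam,n,round(float(d["score"]),2),[int(v) for v in d["box"]],back(ci,ctr,.008 if 'mark' in n else .03).round(4))
print(get_state()["clock"])
E
```

```text
scene socket_22_mid 0.59 [261, 159, 8, 18] [0.4641 0.0771 0.03  ]
scene socket_30_mid 0.89 [149, 143, 17, 26] [ 0.4007 -0.175   0.03  ]
scene socket_30_mid 0.66 [98, 179, 19, 29] [ 0.517  -0.2731  0.03  ]
scene socket_30_mid 0.54 [138, 173, 13, 26] [ 0.5004 -0.1948  0.03  ]
scene socket_30_mid 0.54 [102, 163, 15, 21] [ 0.4552 -0.278   0.03  ]
scene socket_38_mid 0.77 [306, 157, 15, 34] [0.494  0.1852 0.03  ]
scene socket_46_mid 0.78 [194, 147, 21, 33] [ 0.4354 -0.0636  0.03  ]
scene mark_a 0.92 [146, 220, 24, 18] [ 0.6072 -0.1609  0.008 ]
scene mark_a 0.92 [226, 217, 25, 20] [0.6164 0.0071 0.008 ]
scene mark_a 0.89 [184, 218, 28, 22] [ 0.6151 -0.0765  0.008 ]
scene mark_a 0.62 [267, 216, 26, 20] [0.6214 0.0935 0.008 ]
scene stub 0.73 [304, 210, 17, 22] [0.6321 0.1574 0.03  ]
scene oil 0.9 [369, 138, 30, 56] [0.4798 0.3523 0.03  ]
side socket_22_mid 0.54 [285, 199, 10, 19] [0.4449 0.0821 0.03  ]
side socket_30_mid 0.8 [302, 141, 10, 23] [ 0.3998 -0.1699  0.03  ]
side socket_30_mid 0.75 [282, 122, 12, 23] [ 0.4536 -0.2784  0.03  ]
side socket_30_mid 0.7 [269, 136, 9, 26] [ 0.4925 -0.1874  0.03  ]
side socket_30_mid 0.48 [262, 127, 12, 24] [ 0.51   -0.2439  0.03  ]
side socket_46_mid 0.92 [285, 160, 19, 31] [ 0.4357 -0.0561  0.03  ]
side mark_a 0.81 [210, 190, 22, 11] [0.6118 0.0126 0.008 ]
side mark_a 0.76 [216, 172, 22, 7] [ 0.6092 -0.0774  0.008 ]
side mark_a 0.64 [221, 154, 22, 9] [ 0.6046 -0.1608  0.008 ]
side mark_a 0.64 [201, 209, 25, 15] [0.6184 0.0938 0.008 ]
side stub 0.74 [197, 220, 19, 21] [0.6194 0.1715 0.03  ]
side oil 0.93 [238, 250, 33, 67] [0.5072 0.3115 0.03  ]
0.95
```

```bash
python3 - <<'E'
import cv2,numpy as np
a=cv2.imread("pics/scene0.png");c=cv2.resize(a[130:260,90:340],(750,390),interpolation=2);cv2.imwrite("pics/crop1.png",c)
E
```

```text
(no output)
```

View pics/crop1.png

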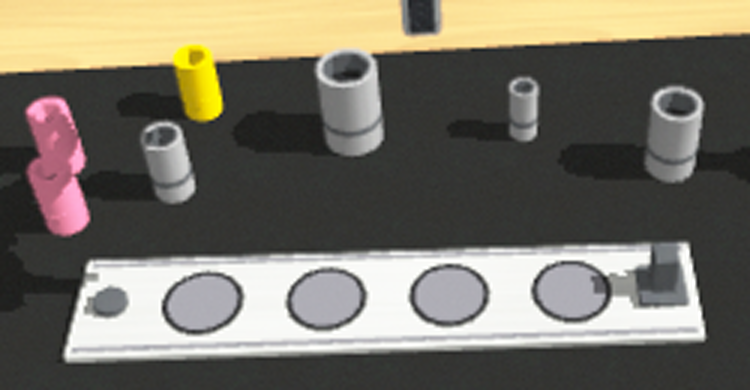

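Candidates for socket_30 are pink at (108,175) and (110,195), yellow at (156,157) and grey at (146,184). Only the grey one is steel, so it's the one meant, and the crop confirms this. Next, precise fits from brightness masks in two views.

```bash
cat >> h.py <<'E'
def comp(im,seed,thr):
    hsv=cv2.cvtColor(im,cv2.COLOR_RGB2HSV); m=((hsv[...,2]>thr)&(hsv[...,1]<60)).astype(np.uint8)
    n,l,st,_=cv2.connectedComponentsWithStats(m,connectivity=4)
    u,v=seed; w=l[v-8:v+12,u-4:u+5]; ids=[i for i in np.unique(w) if i]
    k=max(ids,key=lambda i:(w==i).sum()); s=st[k]
    return s,(l==k)
def fitcyl(obs,r,h,x0,z0=0):
    def f(p):
        out=[]
        for ci,s in obs:
            b=box(proj(ci,cyl(p[0],p[1],r,h,z0))); o=np.array([s[0]-.5,s[1]-.5,s[0]+s[2]-.5,s[1]+s[3]-.5])
            d=(o-b); out+=[d[0],d[2],d[1],d[3]]
        return np.array(out)
    q=least_squares(f,x0,loss="soft_l1"); return q.x,f(q.x)
S={22:(.011,.048,(265,165),(290,209),(.455,.08)),30:(.015,.056,(146,184),(276,149),(.495,-.19)),38:(.019,.064,(315,174),(267,240),(.49,.185)),46:(.023,.072,(207,164),(293,175),(.435,-.06))}
E
python3 - <<'E'
from h import *
I={c:read_camera(c) for c in("scene","side")}; C={c:camera_info(c) for c in I}
for k,(r,h,a,b,x0) in S.items():
    obs=[]
    for c,sd in(("scene",a),("side",b)):
        s,m=comp(I[c],sd,75); obs.append((C[c],s)); print(k,c,s)
    for nm,o in(("both",obs),("scene",obs[:1]),("side",obs[1:])):
        x,e=fitcyl(o,r,h,x0); print("  ",nm,x.round(4),e.round(1))
# marks: dark-rim ellipse model fit using grey disc mask
for c in I:
    for d in trace(c,"mark_a"):
        if d["score"]<.4: continue
        m=d["mask"].astype(np.uint8); M=cv2.moments(m,True)
        print(c,back(C[c],(M["m10"]/M["m00"],M["m01"]/M["m00"]),.008).round(4),int(M["m00"]))
E
```

```text
22 scene [259 155  11  22 198]
22 side [284 198  12  25 247]
   both [0.4475 0.0752] [-1.1  0.3 -0.6  0.  -1.   0.4 -0.3  1.9]
   scene [0.4465 0.0743] [-0.7  0.7 -0.3  0.3]
   side [0.4481 0.0785] [-0.7  0.7 -1.2  1. ]
30 scene [137 170  19  28 354]
30 side [270 138  13  24 260]
   both [ 0.4888 -0.194 ] [-0.5  0.1 -0.4  0.4 -0.8  0.9  0.2  1.2]
   scene [ 0.4889 -0.1945] [-0.3  0.3 -0.4  0.4]
   side [ 0.4883 -0.19  ] [-0.9  0.8 -0.5  0.4]
38 scene [305 158  20  33 477]
38 side [257 220  21  37 675]
   both [0.4935 0.1853] [-0.4  0.  -0.5  0.6 -1.1  1.  -0.2  0.8]
   scene [0.4937 0.1849] [-0.2  0.2 -0.6  0.5]
   side [0.4936 0.1864] [-1.   1.  -0.5  0.4]
46 scene [195 146  23  36 632]
46 side [283 156  21  36 641]
   both [ 0.4417 -0.0596] [-0.4  0.1  0.2 -0.1 -0.6  0.7 -0.4  1.5]
   scene [ 0.4419 -0.0599] [-0.2  0.2  0.2 -0.2]
   side [ 0.4416 -0.0564] [-0.6  0.6 -1.   0.7]
scene [0.6208 0.0919 0.008 ] 462
scene [ 0.6132 -0.0782  0.008 ] 487
scene [0.6177 0.0071 0.008 ] 474
scene [ 0.6105 -0.1639  0.008 ] 428
side [ 0.611  -0.0725  0.008 ] 194
side [0.6154 0.0126 0.008 ] 249
side [ 0.6073 -0.1563  0.008 ] 153
side [0.6136 0.0927 0.008 ] 220
```

```bash
python3 - <<'E'
from h import *
P0=np.array([[.6105,-.1639],[.6132,-.0782],[.6177,.0071],[.6208,.0919]])
for c in("scene","side","wrist"):
    im=read_camera(c);ci=camera_info(c)
    big=cv2.resize(cv2.cvtColor(im,cv2.COLOR_RGB2GRAY),None,fx=4,fy=4,interpolation=cv2.INTER_CUBIC)
    v=cv2.cvtColor(cv2.resize(im,None,fx=4,fy=4),cv2.COLOR_RGB2HSV)[...,2]
    # everything non-white on strip; ellipses via holes of white
    m=(big<205).astype(np.uint8)
    cs,_=cv2.findContours(m,cv2.RETR_LIST,cv2.CHAIN_APPROX_NONE)
    for p in P0:
        uv=proj(ci,[[*p,.008]])[0]; best=None
        for k in cs:
            if len(k)<60: continue
            (cx,cy),(a,b),t=cv2.fitEllipse(k)
            q=np.array([(cx+.5)/4-.5,(cy+.5)/4-.5])
            if np.hypot(*(q-uv))<6 and cv2.contourArea(k)<40000 and b<60*4:
                X=back(ci,q,.008); e=back(ci,q+[a/8,0],.008)
                print(c,p,X.round(4)[:2],round(a/4,1),round(b/4,1))
E
```

```text
scene [ 0.6105 -0.1639] [ 0.6099 -0.163 ] 20.8 28.2
scene [ 0.6132 -0.0782] [ 0.6134 -0.078 ] 21.2 27.4
scene [0.6177 0.0071] [0.6169 0.007 ] 21.3 27.1
side [0.6177 0.0071] [0.6153 0.0113] 14.9 24.5
wrist [ 0.6105 -0.1639] [ 0.6093 -0.1612] 32.7 36.8
wrist [ 0.6132 -0.0782] [ 0.6129 -0.0764] 36.2 38.6
wrist [0.6177 0.0071] [0.6165 0.0085] 40.1 41.2
```

Scene and wrist fits agree within about 2 mm, and the marks come out 85 mm apart. World positions (mm):

| Socket | Pick position | Place position (mark) |
|---|---|---|
| 22 | (447.5, 75.5) | (620, 93) |
| 30 | (489, -193) | (616.7, 8) |
| 38 | (493.6, 185.5) | (613, -77) |
| 46 | (442, -59) | (609.6, -162) |

I'll start with socket 46.

Emit:
arm_command(
  steps="-45 -20 0 0;-90 -40 0 0;-132.5 -59 0 0;-132.5 -59 -20 0;-132.5 -59 -60 0;-132.5 -59 -110 0;-132.5 -59 -150 0;-132.5 -59 -176 0;-132.5 -59 -176 0;-132.5 -59 -176 0",
  fingers=1,
  newtons=50,
)

```text
clock: 2.55
tcp_pos: [0.4433, -0.0593, 0.0184]
orientation: [0.0, 1.0, -0.0, 0.001]
wrist_force: [-0.5, -0.4, 0.8]
finger_gap: 0.0856
```

Emit:
arm_command(
  steps="-1 0 -2 0;-1 0 -2 0;-1 0 -2 0;-1 0 -2 0;-1 0 -2 0;-1 0 -2 0;-1 0 -2 0;-1 0 -2 0",
  fingers=-1,
)

```text
clock: 3.55
tcp_pos: [0.4429, -0.0595, 0.0175]
orientation: [0.001, 1.0, -0.0, 0.001]
wrist_force: [-1.9, -0.4, 5.4]
finger_gap: 0.0443
```

```bash
python3 - <<'E'
from h import *
cv2.imwrite("pics/w1.png",read_camera("wrist")[:,:,::-1]); cv2.imwrite("pics/s1.png",cv2.resize(read_camera("side")[100:280,180:360,::-1],(540,540)))
E
```

```text
(no output)
```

View pics/w1.png

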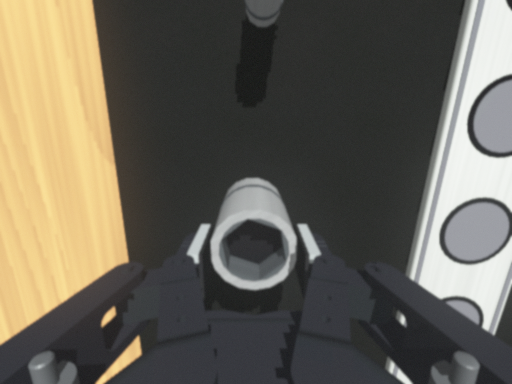

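View pics/s1.png

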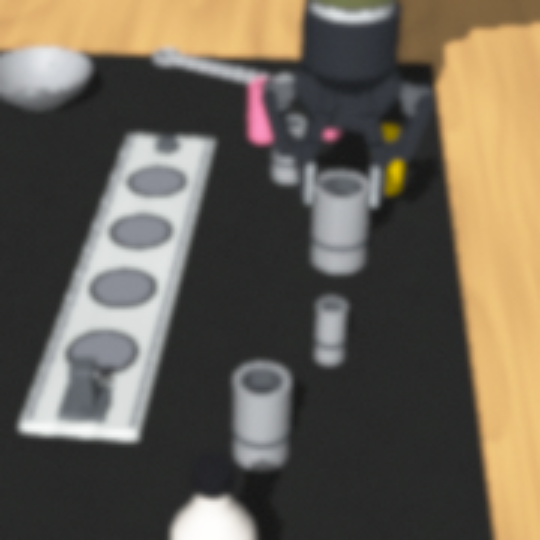

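```bash
python3 - <<'E'
from h import *
s=get_state();print(s['tcp_pos'])
im=read_camera("wrist");ci=camera_info("wrist")
x,y,z=s['tcp_pos']
for yy in(-.045,-.052,-.0595,-.067):
  p=proj(ci,cyl(.4425,yy,.023,.072)); print(yy,box(p[:72]).round(0),box(p[72:]).round(0))
print(proj(ci,[[x,y,z],[x+.023,y,z+.0187],[x-.023,y,z+.0187],[x+.023,y+.011,z+.0187],[x+.023,y-.011,z+.0187]]).round(0))
E
```

```text
[ 0.44284701 -0.05949848  0.01746457]
-0.045 [223. 159. 283. 217.] [207. 181. 299. 267.]
-0.052 [223. 168. 283. 226.] [208. 196. 299. 279.]
-0.0595 [223. 178. 283. 234.] [209. 210. 298. 291.]
-0.067 [224. 188. 283. 243.] [209. 224. 297. 303.]
[[254. 215.]
 [289. 225.]
 [218. 225.]
 [290. 209.]
 [289. 241.]]
```

The wrist view shows the 46 socket centred between the pads, with its rim at columns 211–297 as projected. Now I'll lift it and carry it to its mark.

Emit:
arm_command(
  steps="0 0 30 0;0 0 70 0;10 -6 100 0;55 -34 100 0;100 -62 100 0;145 -90 100 0;166.5 -102.5 100 0;166.5 -102.5 100 0;166.5 -102.5 60 0;166.5 -102.5 25 0;166.5 -102.5 15 0;166.5 -102.5 15 0;166.5 -102.5 15 0",
)

```text
clock: 5.32
tcp_pos: [0.6105, -0.1623, 0.0343]
orientation: [0.001, 1.0, 0.0, 0.003]
wrist_force: [0.1, -0.2, -3.5]
finger_gap: 0.044
```

Emit:
arm_command(
  steps="-1 0 -4 0;-1 0 -7 0;-1 0 -8.5 0;-1 0 -9 0;-1 0 -9 0;-1 0 -9 0",
)

```text
clock: 6.08
tcp_pos: [0.6094, -0.1624, 0.0256]
orientation: [0.001, 1.0, 0.0, 0.003]
wrist_force: [-1.6, -0.2, 0.6]
finger_gap: 0.0443
```

```bash
python3 - <<'E'
from h import *
cv2.imwrite("pics/w2.png",read_camera("wrist")[:,:,::-1]); cv2.imwrite("pics/s2.png",cv2.resize(read_camera("scene")[120:270,80:280,::-1],(800,600)))
E
```

```text
(no output)
```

View pics/w2.png

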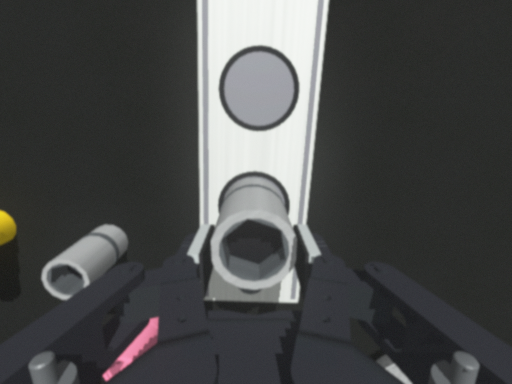

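View pics/s2.png

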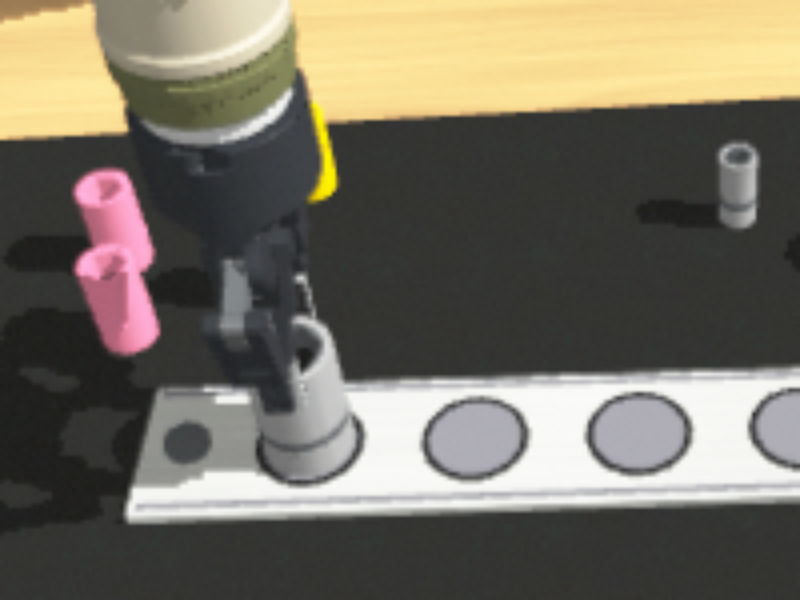

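Both views show the 46 standing within its disc, about 2 mm off at most, so I'll release it.

Emit:
arm_command(
  steps="0 0 0 0;0 0 0 0;0 0 0 0;0 0 0 0;0 0 0 0;0 0 30 0;0 0 70 0;0 0 100 0;0 0 100 0;-40 -10 100 0;-80 -20 100 0;-120.5 -31 100 0;-120.5 -31 100 0;-120.5 -31 100 0;-120.5 -31 70 0;-120.5 -31 40 0;-120.5 -31 30 0;-120.5 -31 30 0;-120.5 -31 30 0",
  fingers=1,
)

```text
clock: 8.55
tcp_pos: [0.4901, -0.1938, 0.0566]
orientation: [0.002, 1.0, 0.0, 0.003]
wrist_force: [-0.5, -0.3, 0.5]
finger_gap: 0.0855
```

```bash
python3 - <<'E'
from h import *
cv2.imwrite("pics/w3.png",read_camera("wrist")[:,:,::-1]); cv2.imwrite("pics/s3.png",cv2.resize(read_camera("scene")[120:270,80:280,::-1],(800,600)))
ci=camera_info("wrist")
p=proj(ci,cyl(.489,-.193,.015,.056)); print(box(p[:72]).round(0),box(p[72:]).round(0))
E
```

```text
[236. 176. 269. 207.] [231. 193. 273. 233.]
```

View pics/w3.png

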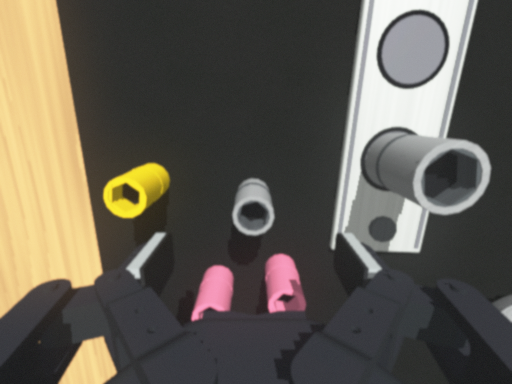

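View pics/s3.png

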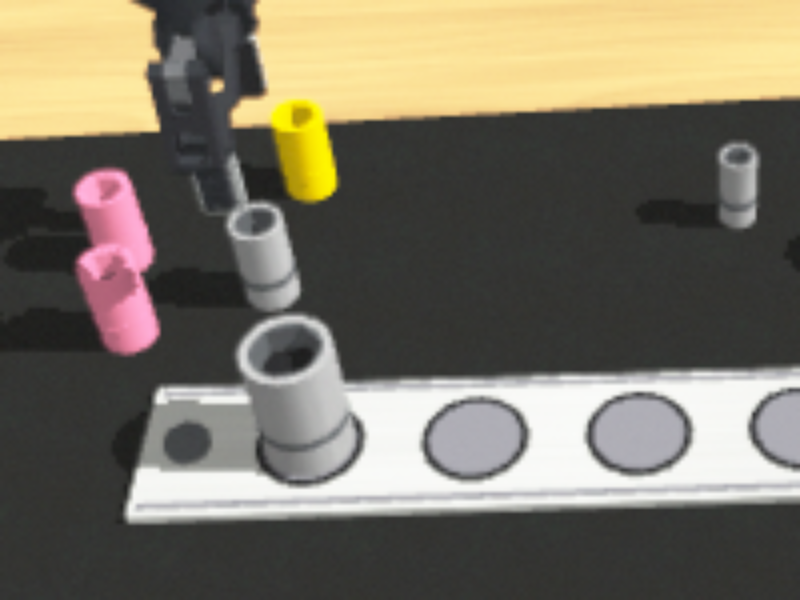

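The 46 stands on its disc, and the grey 30 sits between the open fingers (rim at columns 234–273) where predicted. Next: descend, grip and lift.

Emit:
arm_command(
  steps="-1 1 -20 0;-1 1 -35 0;-1 1 -40 0;-1 1 -40 0;-1 1 -40 0",
)

```text
clock: 9.28
tcp_pos: [0.4894, -0.1931, 0.0172]
orientation: [0.002, 1.0, 0.0, 0.004]
wrist_force: [-0.8, -0.1, -0.1]
finger_gap: 0.0853
```

Emit:
arm_command(
  steps="0 0 0 0;0 0 0 0;0 0 0 0;0 0 0 0;0 0 0 0;0 0 0 0;0 0 0 0;0 0 0 0;0 0 0 0",
  fingers=-1,
)

```text
clock: 10.4
tcp_pos: [0.4893, -0.1943, 0.0195]
orientation: [0.003, 1.0, -0.0, 0.004]
wrist_force: [-7.1, -0.5, 17.2]
finger_gap: 0.0
```

```bash
python3 - <<'E'
from h import *
cv2.imwrite("pics/w4.png",read_camera("wrist")[:,:,::-1]); cv2.imwrite("pics/s4.png",cv2.resize(read_camera("scene")[120:270,80:280,::-1],(800,600)))
print(get_state()['wrist_force'])
E
```

```text
[-6.89595478 -0.84903795 17.37591028]
```

View pics/w4.png

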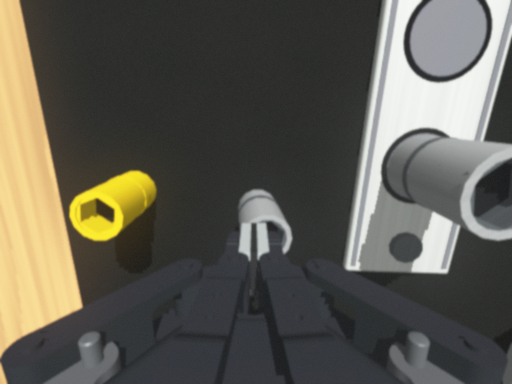

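View pics/s4.png

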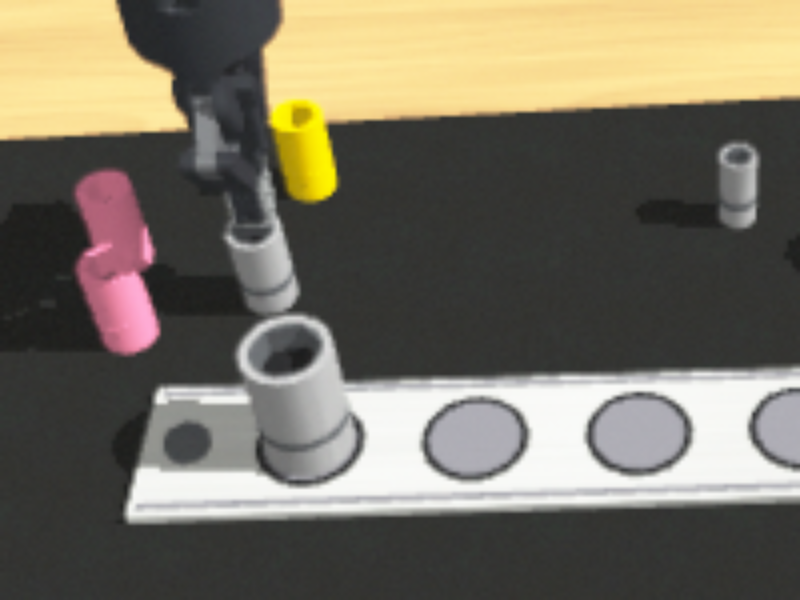

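```bash
python3 - <<'E'
from h import *
c=camera_info("scene")
for x in(.44,.4475,.53,.5325,.54):
  print(x,proj(c,[[x,-.194,z] for z in(.02,.04,.0566,.07,.08,.1,.12)]).round(0).tolist())
ci=camera_info("wrist");s=get_state()['tcp_pos']
print(s,proj(ci,[[s[0],s[1]+.011,z] for z in(.0195,.03,.04,.05,.06,.08)]).round(0).tolist())
E
```

```text
0.44 [[149.0, 171.0], [148.0, 165.0], [146.0, 160.0], [145.0, 155.0], [144.0, 152.0], [143.0, 145.0], [141.0, 138.0]]
0.4475 [[149.0, 174.0], [147.0, 167.0], [146.0, 162.0], [145.0, 157.0], [144.0, 154.0], [142.0, 147.0], [140.0, 140.0]]
0.53 [[145.0, 199.0], [143.0, 193.0], [142.0, 188.0], [140.0, 183.0], [139.0, 180.0], [137.0, 173.0], [135.0, 165.0]]
0.5325 [[145.0, 200.0], [143.0, 194.0], [142.0, 188.0], [140.0, 184.0], [139.0, 181.0], [137.0, 174.0], [135.0, 166.0]]
0.54 [[145.0, 203.0], [143.0, 196.0], [141.0, 191.0], [140.0, 187.0], [139.0, 183.0], [137.0, 176.0], [135.0, 169.0]]
[ 0.48932798 -0.19436108  0.01953705] [[254.0, 200.0], [254.0, 205.0], [254.0, 210.0], [254.0, 216.0], [254.0, 222.0], [255.0, 238.0]]
```

The pads slipped off over the top of the 30. In the pictures the real fingertips look about 30 mm higher than the stated TCP. I'll raise the shut gripper gently and measure the tip.

Emit:
arm_command(
  steps="0 0 5 0;0 0 10 0;0 0 20 0;0 0 30 0;0 0 50 0;0 0 70 0;0 0 70 0;0 0 70 0",
)

```text
clock: 11.5
tcp_pos: [0.4891, -0.1942, 0.0891]
orientation: [0.003, 1.0, -0.0, 0.004]
wrist_force: [-0.1, -0.5, -0.5]
finger_gap: -0.0004
```

```bash
python3 - <<'E'
from h import *
s=get_state()['tcp_pos'];print(s)
for n in("scene","side","wrist"):
  ci=camera_info(n); im=read_camera(n)
  print(n,proj(ci,[s,s+[0,0,.019],s+[0,0,.03],s+[0,0,.04]]).round(0).tolist())
  im=im.copy()
  if n=="scene": c=cv2.resize(im[90:240,80:280],(800,600))
  elif n=="side": c=cv2.resize(im[80:230,180:380],(800,600))
  else: c=im
  cv2.imwrite(f"pics/{n}5.png",c[:,:,::-1])
E
```

```text
[ 0.4890988  -0.19418598  0.08909217]
scene [[141.0, 163.0], [139.0, 157.0], [138.0, 153.0], [137.0, 149.0]]
side [[276.0, 129.0], [276.0, 123.0], [277.0, 119.0], [277.0, 115.0]]
wrist [[254.0, 215.0], [255.0, 226.0], [255.0, 233.0], [255.0, 241.0]]
```

View pics/scene5.png

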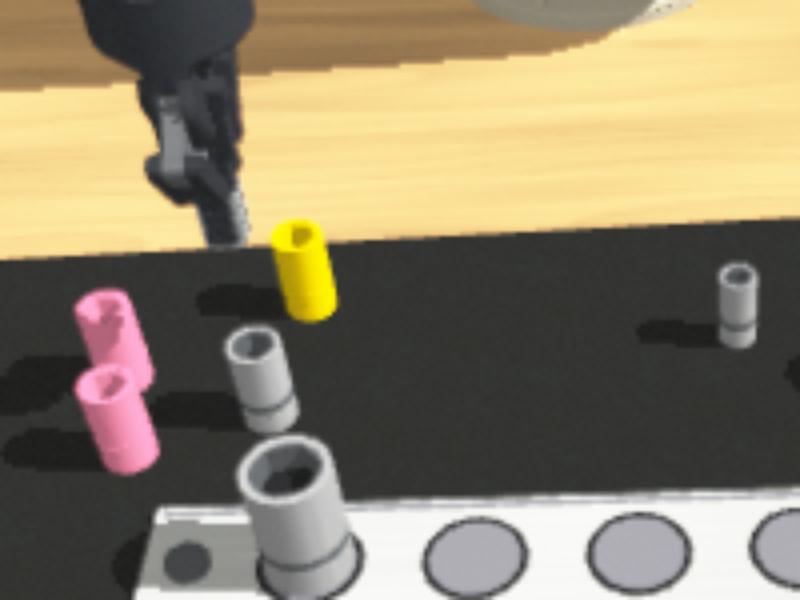

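View pics/side5.png

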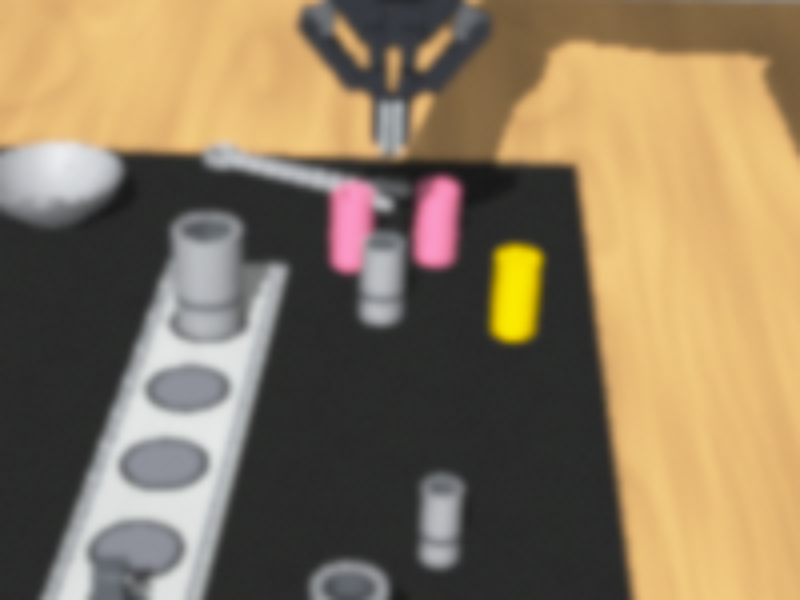

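View pics/wrist5.png

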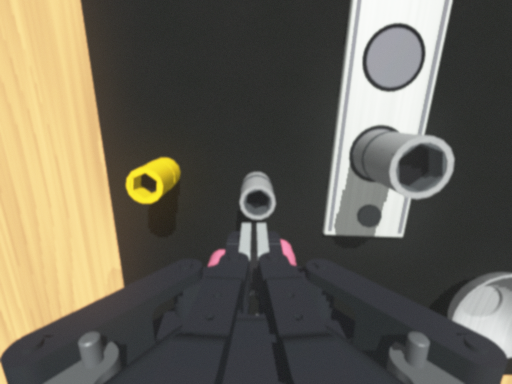

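Scene and side views agree: the shut tips sit about 32 mm above the stated TCP. From here I'll command about 30 mm lower and check forces. Socket 30 is upright, so I'll re-measure it.

```bash
python3 - <<'E'
from h import *
I={c:read_camera(c) for c in("scene","side")}; C={c:camera_info(c) for c in I}
r,h,a,b,x0=S[30]
obs=[(C[c],comp(I[c],sd,75)[0]) for c,sd in(("scene",a),("side",b))]
for o in(obs,obs[:1],obs[1:]):
    x,e=fitcyl(o,r,h,x0); print(x.round(4),e.round(1))
E
```

```text
[ 0.4928 -0.1941] [-26.3 170.2  -0.6  52.2  -0.4   1.4  -0.8   1.3]
[ 0.629  -0.2217] [ -3.  190.1 -48.4   2.2]
[ 0.4912 -0.1921] [-0.9  0.8 -1.1  0.9]
```

Emit:
arm_command(
  steps="2 -1 0 0;2 -1 0 0;2 -1 0 0;2 -1 0 0;2 -1 -30 0;2 -1 -60 0;2 -1 -80 0;2 -1 -90 0;2 -1 -95 0;2 -1 -95 0",
  fingers=1,
)

```text
clock: 13.0
tcp_pos: [0.4911, -0.1952, -0.0059]
orientation: [0.003, 1.0, -0.0, 0.004]
wrist_force: [0.3, 0.3, -1.2]
finger_gap: 0.0852
```

Emit:
arm_command(
  steps="0 0 -5 0;0 0 -9 0;0 0 -9 0;0 0 -9 0",
)

```text
clock: 13.5
tcp_pos: [0.4911, -0.1953, -0.0149]
orientation: [0.003, 1.0, -0.0, 0.004]
wrist_force: [0.2, -0.0, 1.1]
finger_gap: 0.0854
```

Emit:
arm_command(
  steps="0 0 0 0;0 0 0 0;0 0 0 0;0 0 0 0;0 0 0 0;0 0 0 0;0 0 0 0;0 0 0 0;0 0 0 0",
  fingers=-1,
)

```text
clock: 14.62
tcp_pos: [0.4912, -0.1953, -0.0147]
orientation: [0.003, 1.0, -0.0, 0.004]
wrist_force: [-1.1, 0.1, 5.1]
finger_gap: 0.0285
```

Emit:
arm_command(
  steps="0 0 30 0;0 0 70 0;0 0 110 0;25 41 110 0;50 82 110 0;75 123 110 0;100 164 110 0;125.5 203.5 110 0;125.5 203.5 110 0;125.5 203.5 110 0;125.5 203.5 70 0;125.5 203.5 35 0;125.5 203.5 15 0;125.5 203.5 15 0;125.5 203.5 15 0",
)

```text
clock: 16.5
tcp_pos: [0.6171, 0.0073, 0.0013]
orientation: [0.003, 1.0, -0.001, 0.004]
wrist_force: [0.4, 0.5, -1.1]
finger_gap: 0.029
```

```bash
python3 - <<'E'
from h import *
cv2.imwrite("pics/w6.png",read_camera("wrist")[:,:,::-1]); cv2.imwrite("pics/s6.png",cv2.resize(read_camera("scene")[110:260,140:340,::-1],(800,600)))
ci=camera_info("wrist");s=get_state()['tcp_pos'];print(s)
p=proj(ci,cyl(s[0],s[1],.015,.056,.015)); print(box(p[:72]).round(0),box(p[72:]).round(0))
p=proj(ci,cyl(.6167,.008,.028,0,.008)); print(box(p))
E
```

```text
[0.6178002  0.00756796 0.00188318]
[231. 201. 276. 243.] [223. 239. 288. 296.]
[211.39380547 177.88220491 292.79946957 254.08521798]
```

View pics/w6.png

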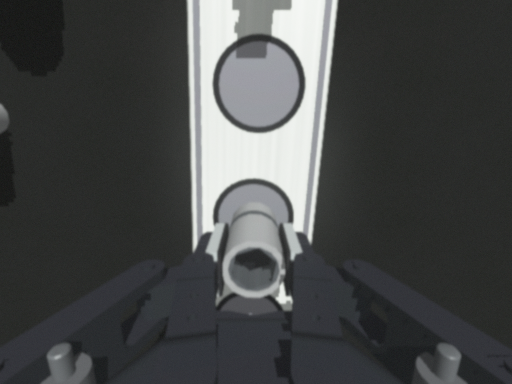

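View pics/s6.png

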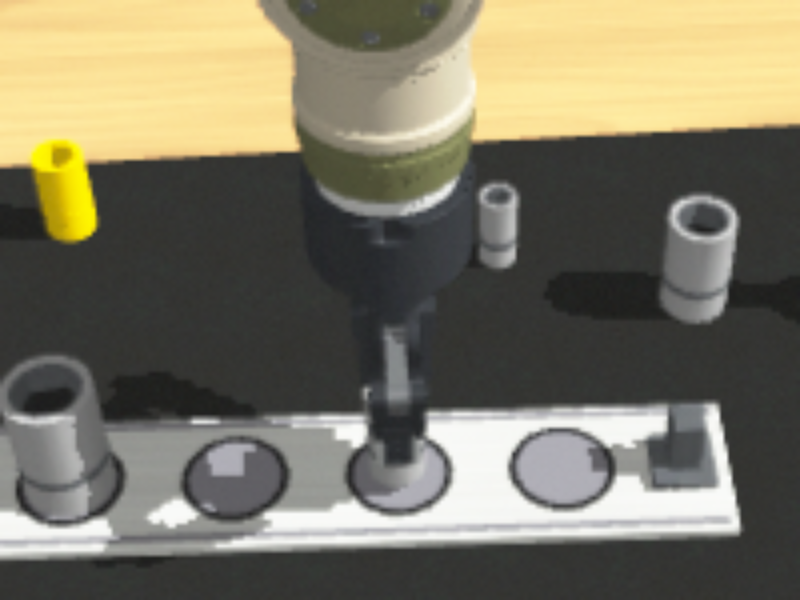

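The 30 hangs upright over its disc. Now lower it and release.

Emit:
arm_command(
  steps="-0.5 1.5 -4 0;-0.5 1.5 -7 0;-0.5 1.5 -8 0;-0.5 1.5 -8 0;-0.5 1.5 -8 0",
)

```text
clock: 17.23
tcp_pos: [0.6173, 0.0091, -0.0062]
orientation: [0.003, 1.0, -0.0, 0.005]
wrist_force: [-0.3, 0.5, -0.4]
finger_gap: 0.0288
```

Emit:
arm_command(
  steps="0 0 0 0;0 0 0 0;0 0 0 0;0 0 0 0;0 0 0 0;0 0 30 0;0 0 70 0;0 0 110 0;0 0 110 0;-30 43 110 0;-60 86 110 0;-90 129 110 0;-123 177 110 0;-123 177 110 0;-123 177 110 0",
  fingers=1,
)

```text
clock: 19.1
tcp_pos: [0.4942, 0.1861, 0.1034]
orientation: [0.004, 1.0, -0.0, 0.005]
wrist_force: [0.8, 0.3, 0.2]
finger_gap: 0.0857
```

```bash
python3 - <<'E'
from h import *
cv2.imwrite("pics/w7.png",read_camera("wrist")[:,:,::-1]); cv2.imwrite("pics/s7.png",cv2.resize(read_camera("scene")[110:260,140:340,::-1],(800,600)))
ci=camera_info("wrist");s=get_state()['tcp_pos'];print(s)
p=proj(ci,cyl(.4936,.1853,.019,.064)); print(box(p[:72]).round(0),box(p[72:]).round(0))
E
```

```text
[0.49499483 0.18524069 0.10348502]
[234. 163. 269. 197.] [229. 176. 274. 219.]
```

View pics/w7.png

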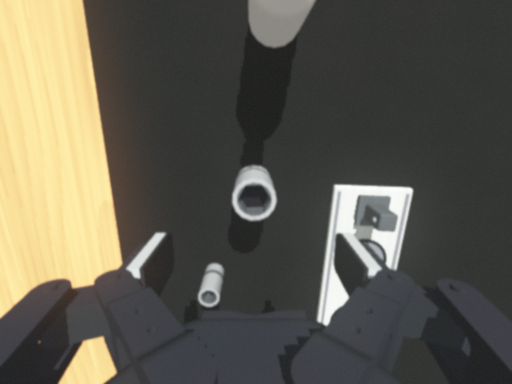

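View pics/s7.png

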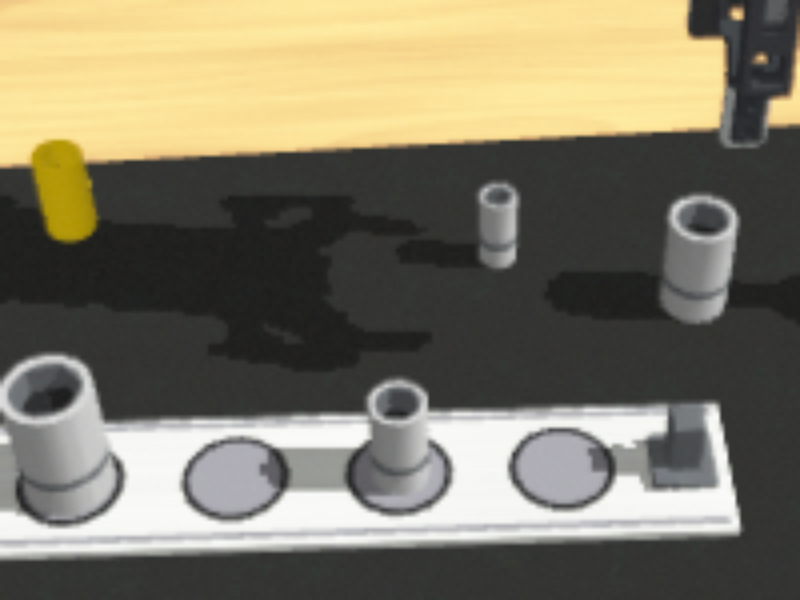

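The 30 is centred on its disc, and the 38 is in line (rim at columns 232–277). Descend and grip.

Emit:
arm_command(
  steps="1 0 -40 0;1 0 -80 0;1 0 -100 0;1 0 -110 0;1 0 -115 0;1 0 -115 0;1 0 -115 0",
)

```text
clock: 20.08
tcp_pos: [0.4969, 0.1854, -0.0106]
orientation: [0.003, 1.0, -0.001, 0.006]
wrist_force: [-0.3, -0.5, -0.1]
finger_gap: 0.0856
```

Emit:
arm_command(
  steps="0 0 0 0;0 0 0 0;0 0 0 0;0 0 0 0;0 0 0 0;0 0 0 0;0 0 0 0;0 0 0 0",
  fingers=-1,
)

```text
clock: 21.08
tcp_pos: [0.4968, 0.1855, -0.0102]
orientation: [0.003, 1.0, -0.001, 0.006]
wrist_force: [-1.5, 0.1, 5.3]
finger_gap: 0.037
```

Emit:
arm_command(
  steps="0 0 30 0;0 0 70 0;0 0 110 0;20 -45 110 0;40 -90 110 0;60 -135 110 0;80 -180 110 0;100 -225 110 0;116.5 -262 110 0;116.5 -262 110 0;116.5 -262 110 0;116.5 -262 70 0;116.5 -262 35 0;116.5 -262 15 0;116.5 -262 15 0;116.5 -262 15 0",
)

```text
clock: 23.08
tcp_pos: [0.6138, -0.0758, 0.0059]
orientation: [0.003, 1.0, -0.001, 0.006]
wrist_force: [0.5, -0.9, -1.7]
finger_gap: 0.0371
```

```bash
python3 - <<'E'
from h import *
cv2.imwrite("pics/w8.png",read_camera("wrist")[:,:,::-1]); cv2.imwrite("pics/s8.png",cv2.resize(read_camera("scene")[110:260,100:300,::-1],(800,600)))
ci=camera_info("wrist");s=get_state()['tcp_pos'];print(s)
p=proj(ci,cyl(s[0],s[1],.019,.064,.015)); print(box(p[:72]).round(0),box(p[72:]).round(0))
E
```

```text
[ 0.6144178  -0.07634559  0.00638763]
[226. 193. 282. 245.] [214. 234. 298. 308.]
```

View pics/w8.png

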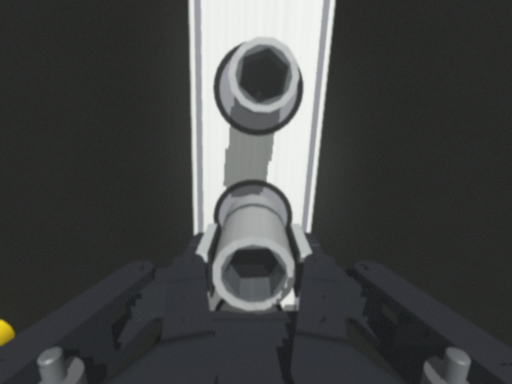

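View pics/s8.png

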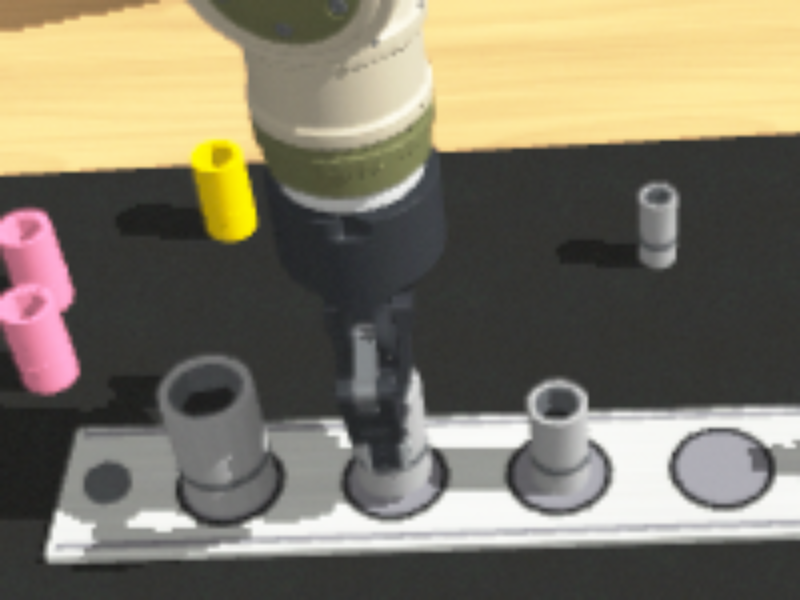

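The 38 hangs over its disc. Lower it 8 mm, release, and go to hover above the 22.

Emit:
arm_command(
  steps="-1 -0.5 -4 0;-1 -0.5 -7 0;-1 -0.5 -8 0;-1 -0.5 -8 0;-1 -0.5 -8 0",
)

```text
clock: 23.8
tcp_pos: [0.6134, -0.0769, -0.0016]
orientation: [0.004, 1.0, -0.001, 0.007]
wrist_force: [0.2, 0.5, -1.8]
finger_gap: 0.0373
```

Emit:
arm_command(
  steps="0 0 0 0;0 0 0 0;0 0 0 0;0 0 0 0;0 0 0 0;0 0 30 0;0 0 70 0;0 0 110 0;0 0 110 0;-40 37 110 0;-80 74 110 0;-120 111 110 0;-165.5 152 100 0;-165.5 152 90 0;-165.5 152 80 0;-165.5 152 80 0",
  fingers=1,
)

```text
clock: 25.8
tcp_pos: [0.4483, 0.0745, 0.0774]
orientation: [0.004, 1.0, -0.001, 0.007]
wrist_force: [0.0, 0.2, 0.4]
finger_gap: 0.0854
```

```bash
python3 - <<'E'
from h import *
cv2.imwrite("pics/w9.png",read_camera("wrist")[:,:,::-1]); cv2.imwrite("pics/s9.png",cv2.resize(read_camera("scene")[110:260,100:300,::-1],(800,600)))
ci=camera_info("wrist");s=get_state()['tcp_pos'];print(s)
p=proj(ci,cyl(.4475,.0755,.011,.048)); print(box(p[:72]).round(0),box(p[72:]).round(0))
E
```

```text
[0.44887114 0.07437677 0.07817609]
[240. 175. 262. 196.] [238. 187. 265. 213.]
```

View pics/w9.png

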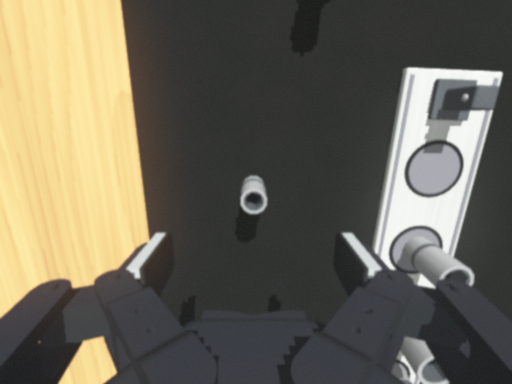

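View pics/s9.png

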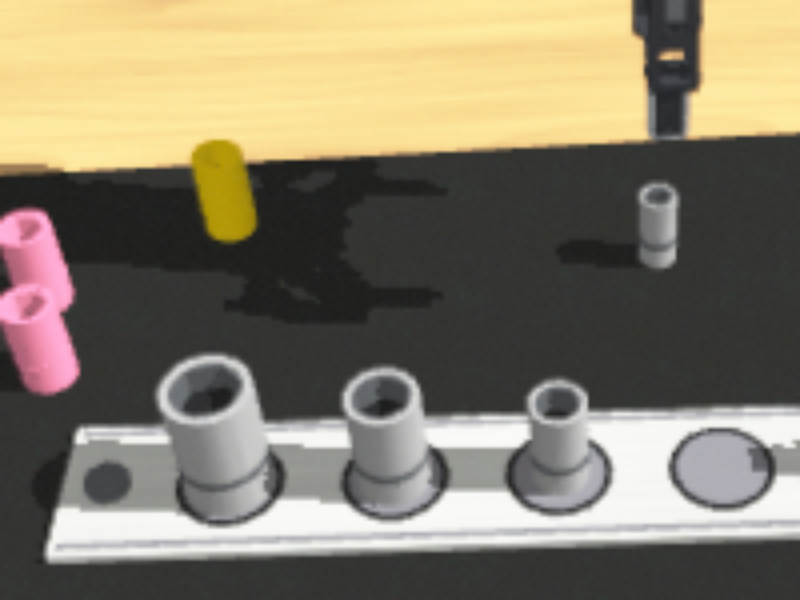

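Three sockets stand on their discs. The 22 is centred in the jaws at (254,200), so descend and grip.

Emit:
arm_command(
  steps="0 0.5 -40 0;0 0.5 -70 0;0 0.5 -85 0;0 0.5 -92 0;0 0.5 -95 0;0 0.5 -95 0;0 0.5 -95 0",
)

```text
clock: 26.78
tcp_pos: [0.4496, 0.0748, -0.0162]
orientation: [0.004, 1.0, -0.002, 0.008]
wrist_force: [-0.5, 0.0, 1.3]
finger_gap: 0.0855
```

Emit:
arm_command(
  steps="0 0 0 0;0 0 0 0;0 0 0 0;0 0 0 0;0 0 0 0;0 0 0 0;0 0 0 0;0 0 0 0;0 0 0 0",
  fingers=-1,
)

```text
clock: 27.9
tcp_pos: [0.4495, 0.0749, -0.0159]
orientation: [0.004, 1.0, -0.002, 0.008]
wrist_force: [-2.0, 0.1, 5.5]
finger_gap: 0.0203
```

Emit:
arm_command(
  steps="0 0 30 0;0 0 70 0;0 0 100 0;45 5 100 0;90 10 100 0;135 14 100 0;170.5 18 100 0;170.5 18 100 0;170.5 18 100 0;170.5 18 70 0;170.5 18 35 0;170.5 18 15 0;170.5 18 15 0;170.5 18 15 0",
)

```text
clock: 29.65
tcp_pos: [0.6201, 0.0929, 0.0002]
orientation: [0.004, 1.0, -0.002, 0.008]
wrist_force: [0.4, 0.5, 0.7]
finger_gap: 0.02
```

```bash
python3 - <<'E'
from h import *
cv2.imwrite("pics/w10.png",read_camera("wrist")[:,:,::-1]); cv2.imwrite("pics/s10.png",cv2.resize(read_camera("scene")[110:260,150:350,::-1],(800,600)))
ci=camera_info("wrist");s=get_state()['tcp_pos'];print(s)
E
```

```text
[0.62097789 0.09290465 0.00070813]
```

View pics/w10.png

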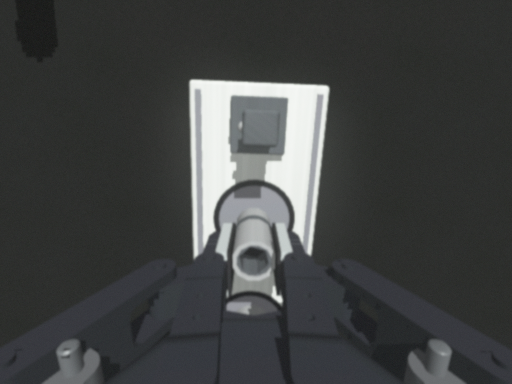

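View pics/s10.png

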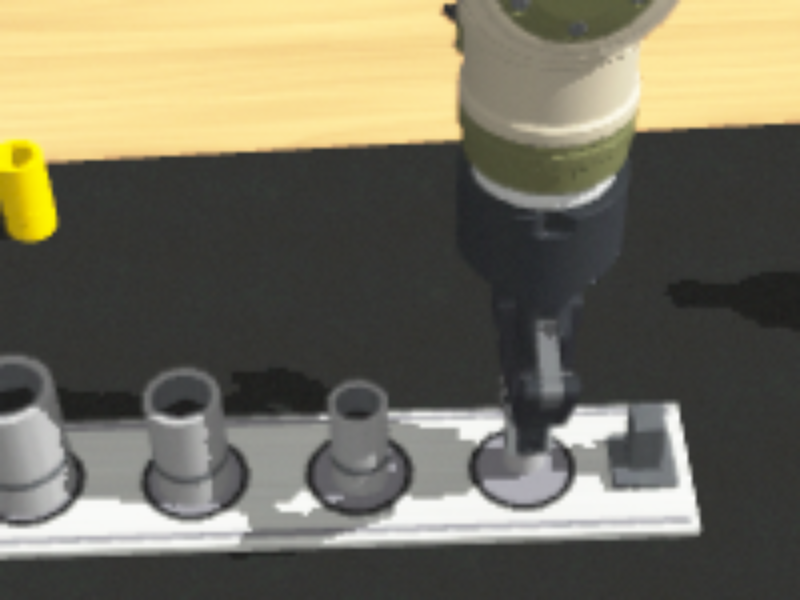

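Emit:
arm_command(
  steps="-0.5 0 -4 0;-0.5 0 -7 0;-0.5 0 -8 0;-0.5 0 -8 0;-0.5 0 -8 0",
)

```text
clock: 30.38
tcp_pos: [0.6205, 0.0929, -0.0074]
orientation: [0.004, 1.0, -0.002, 0.009]
wrist_force: [-0.6, 0.1, 0.1]
finger_gap: 0.0204
```

Emit:
arm_command(
  steps="0 0 0 0;0 0 0 0;0 0 0 0;0 0 0 0;0 0 0 0;0 0 30 0;0 0 70 0;0 0 110 0;0 0 120 0;-40 0 130 0;-80 0 140 0;-120 0 150 0;-150 0 150 0;-150 0 150 0;-150 0 150 0",
  fingers=1,
)

```text
clock: 32.25
tcp_pos: [0.4709, 0.0929, 0.1424]
orientation: [0.004, 1.0, -0.002, 0.009]
wrist_force: [1.0, -1.1, 0.1]
finger_gap: 0.0853
```

```bash
python3 - <<'E'
from h import *
P={22:(.620,.093),30:(.6167,.008),38:(.6131,-.077),46:(.6096,-.162)}
im=read_camera("scene").copy();ci=camera_info("scene");sd=read_camera("side").copy();cs=camera_info("side")
def ov(im,ci,x0,y0,w,h):
    f=800/w;big=cv2.resize(im[y0:y0+h,x0:x0+w],(800,int(h*f)),interpolation=2)
    for k,(x,y) in P.items():
        p=((proj(ci,cyl(x,y,S[k][0],S[k][1],.008))+.5-[x0,y0])*f).astype(int)
        for q in(p[:72],p[72:]): cv2.polylines(big,[q],True,(255,0,0),1)
    return big
cv2.imwrite("pics/f1.png",ov(im,ci,110,170,220,90)[:,:,::-1]);cv2.imwrite("pics/f2.png",ov(sd,cs,180,110,160,120)[:,:,::-1])
cv2.imwrite("pics/f3.png",im[:,:,::-1]);print(get_state()['clock'])
E
```

```text
32.35
```

View pics/f1.png

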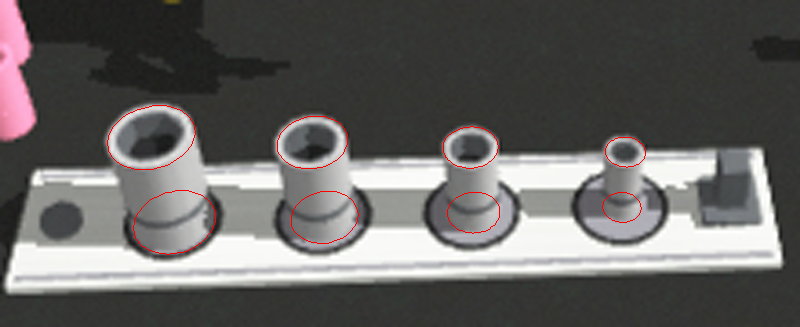

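View pics/f2.png

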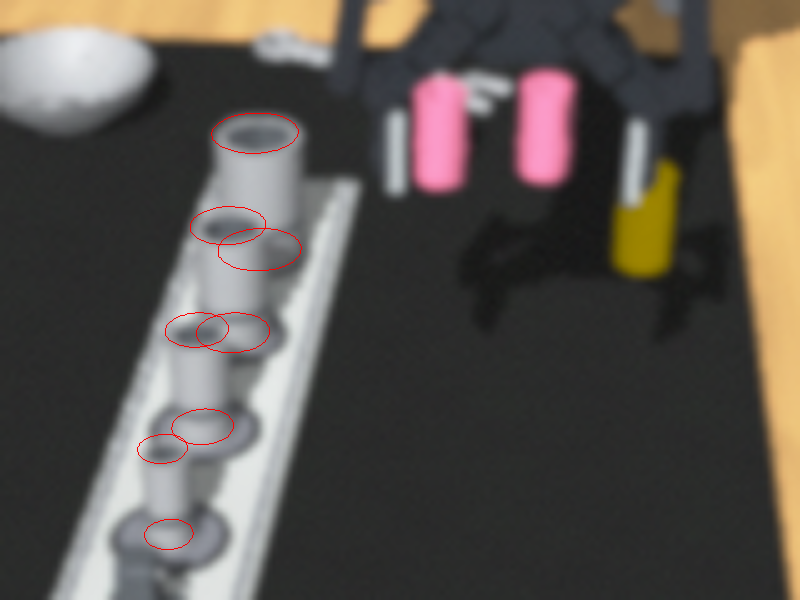

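View pics/f3.png

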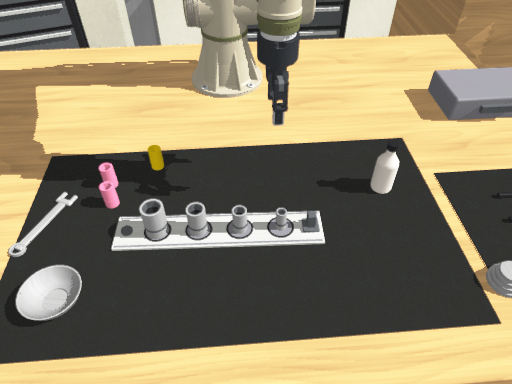

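Rims and bases match the projected targets to within about 3 mm, everything is upright, the oil bottle is standing and the gripper is clear. Handing in.

```bash
python3 -c "
from workcell import *
print(hand_in())"
```

```text
the job is handed in; nothing more can be done
None
```

I placed all four sockets on the strip in size order and handed the job in at about 32 s; hand-in gives no verdict. Counting from the square stub, the row is 22, 30, 38, 46, with the 46 by the screw head.

**Last checks:** In the scene and side pictures the rims match the target outlines, with each socket within about 3 mm of its mark's centre by eye. All are upright and released. The oil bottle is standing, and the gripper is clear of everything.

**What went wrong:**
- **First grip on the 30 failed:** the fingers closed over its top, with about 17 N at the wrist. The socket stayed upright but shifted about 3 mm; I measured it again and gripped it on the second try.
- **Fingertip position disagreed with the stated TCP:** in the pictures the tips are about 32 mm above it. I went about 30 mm lower for the remaining picks. The 46 had already been placed by then, held only near its top.
- **Finger opening reads low:** when gripping, it showed 1–2 mm less than the known socket diameters.

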